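# Gauge the sleeve and hold it over the balance

## Task

Of the two steel sleeves only the wide-bored one fits the gauge pin: stand the narrow-bored one upright in the white reject tray, and slide the wide-bored one right down the gauge pin to its base to prove the fit. Then lift that one off, carry it over the glassware and the balance's round draught shield, and finish while still holding it, still and upright, inside the shield and centred about 1 cm above the stud on the pan, so that it could be lowered straight on; it must never touch the balance, which is being zeroed. Leave the glassware and everything else on the bench where it is.

Things in the scene. Friction and masses are not known exactly. Their poses are not given: they have to be found in the camera images.
- sleeve_wide: steel sleeve, a plain upright tube: outer diameter 38, bore 22 right through, height 50, about 300 g; the one that fits the gauge pin. Starts standing on the bench. Origin at the centre of its underside, z up along the bore.
- sleeve_narrow: steel sleeve of the same outside (diameter 38, height 50, about 400 g) but with only a 10 bore, so its wall is visibly thicker seen from above; does not fit the gauge pin. Starts standing on the bench. Origin at the centre of its underside, z up along the bore.
- gauge: fixed fit gauge: dark round steel base, diameter 68, 12 high, with one upright pin of diameter 18 rising 40 from it (pin's top at 52 above the bench, its last 6 tapered). Origin at the centre of the underside, z up.
- gauge_seat (a point): centre of the upper face of the gauge's base, 12 above the bench, on the pin's axis: the underside of a sleeve that is fully down lies here.
- tray: fixed white open reject tray, 130 by 130 outside, 25 high, walls and floor 4 thick. Origin at the centre of its underside on the bench; x and y along its sides.
- balance: fixed laboratory balance, 280 (x) by 200 (y), housing top 68 high. Round white draught shield: open-topped wall, outer diameter 160, 4 thick, standing from 68 to 113 above the bench, centred on the stud; inside it a steel pan, diameter 110, top at 78, with a stud in its middle. Origin under the housing's centre; the stud lies 40 along its +x, the display at its -x end.
- stud_tip (a point): tip of the upright stud in the middle of the balance's pan: stud diameter 10, 15 tall, tip 93 above the bench, 20 below the shield's rim.
- beaker_small: empty glass beaker, diameter 56, 75 high, standing between the sleeves and the balance. Origin under its centre.
- beaker_large: empty glass beaker, diameter 68, 95 high, standing between the gauge and the balance. Origin under its centre.
- measure: conical glass measure on a round foot, foot 60 and top 54 in diameter, 105 high, standing in the row between the beakers. Origin under its centre.
- amber_bottle: amber bottle with a blue cap, diameter 54, 120 high, at the far left. Origin under its centre.
- spatula: spatula with a black handle, 190 long, lying flat nearest the robot. Origin under its middle, x along it.
- weight: brass knobbed weight, diameter 40, 60 high, at the far side. Origin under its centre.
Not all that is in view belongs to the job. Of the things that look like the tray, the smaller one is meant.

How it is judged:
By the outcome, as a careful person would: the job done as asked, in the order asked, and still so for the second after the job is handed in, while the arm keeps its last pose, push and grip.
It also fails if it takes over 64 s, if anything falls off the work surface, if the arm or the gripper's body presses on something with over 40 N, if the wrist force passes 120 N, or if a joint passes its speed limit or range.

## Robot

A 6-joint arm with a two-finger parallel gripper is mounted at the origin on the work surface. World frame = base frame: x ahead of the robot, y to its left, z up, the work surface at z = 0. Lengths are in m, angles in rad, forces in N, time in s.
With the tool pointing down it reaches from about 0.2 to 0.875 m from the base axis. Payload 3.4 kg.
Tool frame: the origin (TCP) lies between the finger pads; the fingertips stand 25 mm ahead of it and the grasp point (between the pads) lies 6 mm ahead of it (r.nose_length is the z of the fingertips in the tool frame, in m); z points along the fingers, y is the line along which they close (so a half turn about z gives the same grasp; the last joint's range is limited). The gripper opens to 94 mm and grips with 3 to 60 N. Pads are 16 mm wide; open, the fingers measure 119 mm over their backs; the gripper's body (75 mm by 177 mm) begins 78 mm behind the grasp point.
Start: joints at [-0.121, 0.276, 1.505, -0, 1.361, -0.121], TCP at [0.575, -0, 0.23] pointing down, gripper open.
Joint ranges: [-2.89, 2.89], [-0.75, 2.08], [0.22, 2.7], [-1.18, 4.32], [0.11, 2.71], [-2.7, 2.7]. Speed limits (rad/s): [2.57, 2.57, 3.14, 3.14, 3.14, 3.14].

## Interface

Orientations are given as a unit quaternion [w, x, y, z].
In Python, from plant import r, gripper_to, inverse_kinematics, vision, models, telemetry gives the robot as it stands. Calls block until the motion is done:
- r.move_to(position, orientation): joint-space move of the TCP to a pose.
- r.move_l(position, rot=None, vel=0.15, guard=None): straight line of the TCP; rot=None keeps the orientation; vel is the mean speed in m/s. With guard (N) it stops when the force on the tool has changed by that much, and returns True; else False.
- r.movej(angles): joint-space move.
- gripper_to(opening, f_grip=None): finger opening in m; f_grip is the grip in N (None keeps the last); returns when the fingers have stopped.
- r.hold(seconds).
- inverse_kinematics(position, orientation): joint angles nearest the present ones, or None.
- vision.snapshot(name): name is "scene" or "side" or "wrist"; returns the picture (480x640x3 uint8, red, green, blue); there is no depth.
- vision.get_calibration(name): a dict with "fx", "fy", "cx", "cy" (pixels), "D" ([k1, k2, p1, p2, k3] as OpenCV has them; the pictures are not rectified), "position" and "orientation" of the camera in the world. Camera axes: x right, y down, z forward; pixel columns grow to the right and rows downward; lengths in m; the calibration is good to about 2 mm. A picture is of the moment at which its call begins: read the wrist's pose just before it. get_calibration takes no time and is no camera call; for the wrist camera it gives the pose at the moment of the call.
A pose or a line that the arm cannot do raises r.PlanningError and nothing moves.
- r.sign_off(): hands the job in; it is judged then, once.
Trained networks look in the newest picture that a camera, given by its name, has taken for a name from the list of things; names that differ only in an ending like _2 or _b are one class to them, and where a whole thing is asked for, a point or a joint stands for the part that bears it (a point fixed in the world has none). Each returns a list of dicts, best first, with "score" (0 to 1); they miss things now and then, are a little off and sometimes report something else, mostly with a low value. They report only what shows in the picture. A call takes as long as a camera call. They do not tell look-alikes from the thing itself.
- models.boxes_of(thing, camera): "at" ([x, y, z] in m, in world coordinates, good to about 4 mm: the middle of the surface that is visible of it).
- models.regions_of(thing, camera): "pixels" (480x640 bool, what is visible of it).
- models.mark_of(thing, camera): "at" ([x, y, z] in m, in world coordinates, good to about 4 mm: a listed point, or the origin of a listed thing).
Readings, each from a call of its own:
- telemetry.current_t(): time.
- telemetry.current_joints(): joint angles.
- telemetry.current_dq(): joint speeds.
- telemetry.current_joint_efforts(): joint torques, N m.
- telemetry.current_ee_pos(): TCP position.
- telemetry.current_tool_rot(): TCP orientation.
- telemetry.current_wrist_force(): force on the tool from outside, world axes, zero at the start.
- telemetry.current_torque(): the same for the moment, N m.
- telemetry.current_opening(): finger opening in m.
- telemetry.current_finger_force(): force on a finger pad.
Only numpy, scipy, OpenCV 4.12 (cv2) and the standard library are available. Lean on these libraries where they do the work, as an engineer would, in place of code of your own. Each camera call takes 0.05 s, during which the arm holds its last target. There are 200 camera calls.

## Working session

There is one attempt and no reset: what is moved stays moved. The work goes in short steps, each a Python script; the robot and the scene stay as the last script left them, time stands still between calls to the robot, and variables do not carry over. Pictures are saved under pics/ and viewed, at most 10 in all, crops included, and the job is handed in when it is done.

```bash
ls; mkdir -p pics; cat > go1.py <<'E'
from plant import r, gripper_to, inverse_kinematics, vision, models, telemetry
import cv2, numpy as np
for c in ("scene","side"):
    im=vision.snapshot(c); cv2.imwrite(f"pics/{c}1.png",im[:,:,::-1])
    k=vision.get_calibration(c); print(c,np.round(k["position"],3),np.round(k["orientation"],3),k["fx"])
    for n in "sleeve_wide sleeve_narrow gauge gauge_seat tray balance stud_tip beaker_small beaker_large measure".split():
        print(n,[(np.round(d["at"],3).tolist(),round(d["score"],2)) for d in models.mark_of(n,c)[:4]])
print(telemetry.current_t(), telemetry.current_tool_rot(), r.nose_length)
E
python3 go1.py
```

```text
pics
scene [1.432 0.337 1.018] [-0.221  0.562  0.735 -0.308] 604.7301136146705
sleeve_wide [([0.477, 0.183, -0.001], 0.92), ([0.56, -0.072, 0.0], 0.17)]
sleeve_narrow [([0.494, 0.062, -0.001], 0.89)]
gauge [([0.657, 0.154, 0.002], 0.86)]
gauge_seat [([0.656, 0.155, 0.012], 0.93)]
tray [([0.589, 0.332, -0.002], 0.79), ([0.324, 0.509, 0.0], 0.69), ([0.33, 0.253, -0.0], 0.36)]
balance [([0.519, -0.276, -0.004], 0.77), ([0.493, 0.067, -0.001], 0.61)]
stud_tip [([0.556, -0.271, 0.093], 0.65)]
beaker_small [([0.419, -0.056, -0.001], 0.85)]
beaker_large [([0.657, -0.056, -0.003], 0.98)]
measure [([0.554, -0.072, 0.001], 0.55)]
side [-0.094  0.856  0.67 ] [ 0.177 -0.303  0.815 -0.462] 547.4847009759083
sleeve_wide [([0.475, 0.178, -0.0], 0.93)]
sleeve_narrow [([0.496, 0.07, -0.004], 0.89), ([0.52, -0.277, 0.005], 0.44)]
gauge [([0.65, 0.153, -0.004], 0.8)]
gauge_seat [([0.655, 0.152, 0.014], 0.98), ([0.659, -0.064, -0.0], 0.4)]
tray [([0.59, 0.336, -0.002], 0.92), ([0.328, 0.507, -0.005], 0.72)]
balance [([0.517, -0.278, 0.007], 0.88)]
stud_tip [([0.56, -0.267, 0.087], 0.62)]
beaker_small [([0.416, -0.06, -0.0], 0.85), ([0.653, 0.153, 0.014], 0.19)]
beaker_large [([0.66, -0.063, 0.001], 0.95), ([0.497, 0.067, -0.004], 0.32), ([0.477, 0.176, 0.001], 0.23)]
measure [([0.556, -0.07, 0.0], 0.98), ([0.324, 0.253, -0.0], 0.32)]
1.1 [4.09777868e-05 7.07113783e-01 7.07099775e-01 5.71601339e-05] 0.025
```

View pics/scene1.png

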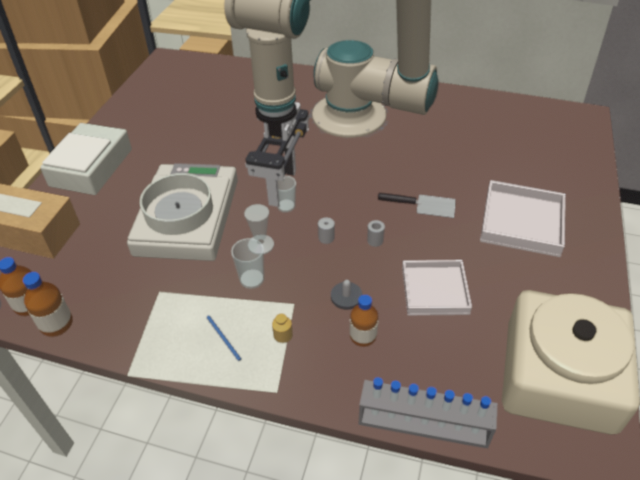

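View pics/side1.png

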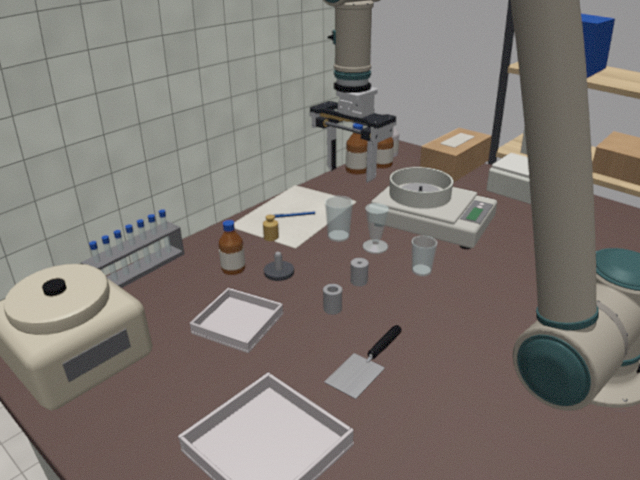

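The views agree with the networks: narrow sleeve at px (326,230) in scene, wide at (376,232), gauge (346,292), small tray (436,287), balance shield (176,203). Next I'll refine with the wrist camera.

```bash
cat > go2.py <<'E'
from plant import r, gripper_to, inverse_kinematics, vision, models, telemetry
import cv2, numpy as np, pickle
Q=[0,.5**.5,.5**.5,0]
out=[]
for i,(p,names) in enumerate([((.50,.12,.27),["sleeve_wide","sleeve_narrow"]),((.62,.16,.27),["gauge_seat","gauge"]),((.59,.30,.27),["tray"]),((.52,-.27,.30),["stud_tip","balance"])]):
    r.move_to(p,Q); r.hold(.2)
    k=vision.get_calibration("wrist"); im=vision.snapshot("wrist"); cv2.imwrite(f"pics/w{i}.png",im[:,:,::-1]); out.append((k,im))
    print(np.round(telemetry.current_ee_pos(),4),np.round(k["position"],3),np.round(k["orientation"],3),k["fx"])
    for n in names: print(n,[(np.round(d["at"],4).tolist(),round(d["score"],2)) for d in models.mark_of(n,"wrist")[:3]])
pickle.dump(out,open("w.pkl","wb")); print(telemetry.current_t())
g=[cv2.resize(o[1],(400,300)) for o in out]
cv2.imwrite("pics/mos.png",np.vstack([np.hstack(g[:2]),np.hstack(g[2:])])[:,:,::-1])
E
python3 go2.py
```

```text
[0.5007 0.1188 0.2692] [0.5   0.189 0.423] [ 0.122  0.993 -0.001 -0.   ] 401.3925194902982
sleeve_wide [([0.4768, 0.1762, 0.0027], 0.55)]
sleeve_narrow [([0.4952, 0.0674, -0.0013], 0.57)]
[0.619  0.1596 0.2709] [0.618 0.23  0.424] [0.122 0.993 0.    0.   ] 401.3925194902982
gauge_seat [([0.654, 0.1511, 0.0088], 0.66)]
gauge [([0.6509, 0.1546, -0.0014], 0.94), ([0.5894, 0.3374, -0.0048], 0.7)]
[0.5906 0.2983 0.2701] [0.59  0.369 0.424] [ 0.122  0.993 -0.001  0.   ] 401.3925194902982
tray [([0.5846, 0.3351, 0.0018], 0.58)]
[ 0.5203 -0.2694  0.2999] [ 0.519 -0.199  0.454] [0.122 0.993 0.001 0.   ] 401.3925194902982
stud_tip [([0.5622, -0.2662, 0.0946], 0.63)]
balance [([0.5153, -0.2739, 0.0003], 0.85)]
6.3583
```

View pics/mos.png

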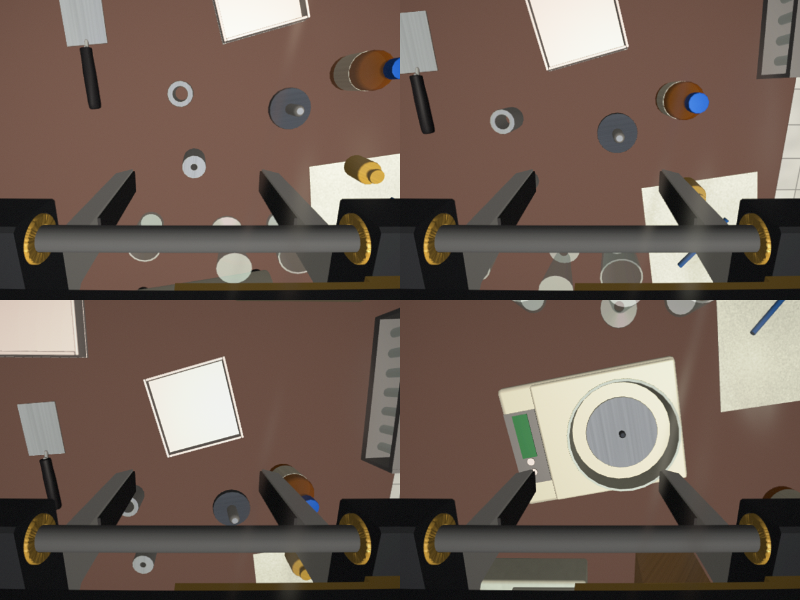

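```bash
cat > fit.py <<'E'
import cv2, numpy as np
from scipy.spatial.transform import Rotation
from scipy.optimize import minimize
def proj(k,P):
    q=k["orientation"]; R=Rotation.from_quat([q[1],q[2],q[3],q[0]]).as_matrix().T
    K=np.array([[k["fx"],0,k["cx"]],[0,k["fy"],k["cy"]],[0,0,1.]])
    return cv2.projectPoints(np.asarray(P,float),cv2.Rodrigues(R)[0],-R@np.asarray(k["position"]),K,np.array(k["D"],float))[0][:,0]
T=np.linspace(0,2*np.pi,120,endpoint=False); C=np.c_[np.cos(T),np.sin(T)]
def fit(k,im,xy0,circles,span=.01):
    """xy of the axis maximising the radial contrast over circles [(z, radius)]"""
    g=cv2.GaussianBlur(cv2.cvtColor(im,cv2.COLOR_RGB2GRAY),(0,0),.8).astype(np.float32)
    def s(xy):
        t=0
        for z,rad in circles:
            v=[cv2.remap(g,*[a.astype(np.float32).reshape(-1,1) for a in proj(k,np.c_[xy+C*(rad+d),np.full(len(C),z)]).T],cv2.INTER_LINEAR) for d in (-.0015,.0015)]
            t+=np.minimum(abs(v[0]-v[1]),40).mean()
        return -t
    G=np.arange(-span,span+1e-9,.001)
    b=min(((s(np.array(xy0)+[a,c]),a,c) for a in G for c in G)); x=np.array(xy0)+b[1:]
    m=minimize(s,x,method="Nelder-Mead",options=dict(initial_simplex=[x,x+[.001,0],x+[0,.001]],xatol=1e-5))
    return np.round(m.x,4),round(-m.fun/len(circles),1)
E
cat > go3.py <<'E'
import pickle; from fit import *
o=pickle.load(open("w.pkl","rb"))
for n,i,xy,cs in [("wide",0,(.477,.178),[(.05,.019),(.05,.011)]),("wide",1,(.477,.178),[(.05,.019),(.05,.011)]),("narrow",0,(.495,.067),[(.05,.019),(.05,.005)]),
 ("base",0,(.655,.153),[(.012,.034)]),("base",1,(.655,.153),[(.012,.034)]),("base",2,(.655,.153),[(.012,.034)]),("pin",0,(.655,.153),[(.052,.006)]),("pin",1,(.655,.153),[(.052,.006)]),
 ("pan",3,(.56,-.268),[(.078,.055)]),("rimo",3,(.56,-.268),[(.113,.08)]),("rimi",3,(.56,-.268),[(.113,.076)])]:
    print(n,i,*fit(*o[i],xy,cs))
from plant import vision
for c in ("scene","side"):
    k=vision.get_calibration(c); im=cv2.imread(f"pics/{c}1.png")[:,:,::-1].copy()
    for n,xy,cs in [("wide",(.477,.178),[(.05,.019),(.05,.011)]),("narrow",(.495,.067),[(.05,.019),(.05,.005)]),("base",(.655,.153),[(.012,.034)]),("rim",(.56,-.268),[(.113,.08),(.113,.076)])]:
        print(c,n,*fit(k,im,xy,cs))
E
python3 go3.py
```

```text
wide 0 [0.475 0.179] 40.0
wide 1 [0.475 0.179] 40.0
narrow 0 [0.495 0.067] 40.0
base 0 [0.6492 0.1548] 19.3
base 1 [0.6511 0.1556] 16.2
base 2 [0.6507 0.1579] 22.1
pin 0 [0.651 0.154] 40.0
pin 1 [0.651 0.154] 40.0
pan 3 [ 0.556 -0.267] 40.0
rimo 3 [ 0.5599 -0.2669] 25.8
rimi 3 [ 0.558  -0.2679] 36.0
scene wide [0.4767 0.1791] 20.2
scene narrow [0.4965 0.0673] 20.1
scene base [0.6608 0.1557] 5.9
scene rim [ 0.5626 -0.2655] 16.6
side wide [0.4766 0.1798] 24.3
side narrow [0.4962 0.0684] 20.8
side base [0.6427 0.1649] 10.2
side rim [ 0.5629 -0.264 ] 12.1
```

```bash
sed -i 's/,40)\.mean/,255).mean/' fit.py; python3 go3.py | head -11
cat > h.py <<'E'
from plant import r, gripper_to, inverse_kinematics, vision, models, telemetry
import numpy as np, cv2
from fit import fit, proj
Q=[0,.5**.5,.5**.5,0]; GZ=.042   # TCP above sleeve underside when gripped
def go(p,vel=.15,guard=None,fine=True):
    p=np.array(p,float); hit=r.move_l(p,Q,vel=vel,guard=guard)
    if fine and not hit:
        for _ in range(2):
            r.hold(.25); e=p-telemetry.current_ee_pos()
            if np.linalg.norm(e)<.0004: break
            r.move_l(p+e,Q,vel=.03)
    return hit
def st(m=""): print(m,round(telemetry.current_t(),2),np.round(telemetry.current_ee_pos(),4),np.round(telemetry.current_wrist_force(),1),round(telemetry.current_opening(),4),round(telemetry.current_finger_force(),1))
E
cat > go4.py <<'E'
from h import *
gripper_to(.06,40)
r.move_to([.52,-.1,.3],Q); r.move_to([.4955,.067,.2],Q); go([.4955,.067,.10]); st("above"); go([.4955,.067,GZ],.08,guard=15); st("down")
gripper_to(.03,40); st("grip")
go([.4955,.067,.15]); st("lift")
k=vision.get_calibration("wrist"); im=vision.snapshot("wrist"); cv2.imwrite("pics/held1.png",im[:,:,::-1])
E
python3 go4.py
```

```text
wide 0 [0.4749 0.1791] 75.7
wide 1 [0.4753 0.1791] 76.1
narrow 0 [0.4945 0.0676] 88.1
base 0 [0.6488 0.1548] 20.3
base 1 [0.6511 0.1556] 16.2
base 2 [0.6506 0.1584] 24.3
pin 0 [0.6514 0.1545] 68.3
pin 1 [0.6519 0.1544] 64.8
pan 3 [ 0.5565 -0.2668] 66.9
rimo 3 [ 0.5612 -0.2657] 51.1
rimi 3 [ 0.5567 -0.2671] 89.9
above 10.39 [0.4964 0.067  0.101 ] [-0.6  0.9 -0.3] 0.0599 0.0
down 12.28 [0.496  0.067  0.0425] [ 0.  -0.8 -0.2] 0.06 0.0
grip 12.76 [0.4955 0.067  0.0424] [-1.2 -0.7  0.3] 0.0381 40.0
lift 14.62 [0.4947 0.067  0.1489] [ 0.8  0.1 -3.7] 0.038 40.0
```

View pics/held1.png

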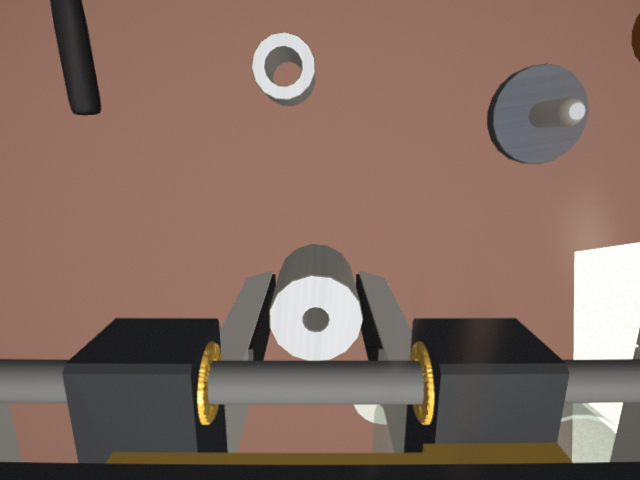

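The narrow sleeve (small bore, px (316,320)) is held upright; the wide one at (283,67) and the pin at (572,110) are visible. Next I place the narrow one in the tray and pick the wide one.

```bash
cat >> h.py <<'E'
def held(bore):
    p=np.array(telemetry.current_ee_pos()); k=vision.get_calibration("wrist"); im=vision.snapshot("wrist")
    return fit(k,im,p[:2],[(p[2]+.05-GZ,.019),(p[2]+.05-GZ,bore)],.006)[0]-p[:2]
def see(xy,cs):
    k=vision.get_calibration("wrist"); return fit(k,vision.snapshot("wrist"),xy,cs,.006)
E
cat > go5.py <<'E'
from h import *
print("held offset",held(.005)); tx=[.587,.335]
go(tx+[.13],.25,fine=False); st()
hit=go(tx+[GZ+.004-.004],.06,guard=6); st(f"placed {hit}")
gripper_to(.058); go(tx+[.12],.2,fine=False)
w=[.475,.179]; go([.475,.12,.16],.25); print("wide",see(w,[(.05,.019),(.05,.011)]),"pin",see((.6515,.1545),[(.052,.006)])); st()
im=vision.snapshot("scene"); cv2.imwrite("pics/scene2.png",cv2.resize(im[190:350,250:500],None,fx=2,fy=2)[:,:,::-1])
E
python3 go5.py
```

```text
held offset [-0.00086933  0.00129418]
 16.01 [0.5864 0.3339 0.1299] [ 0.  -0.4 -3.6] 0.0376 40.0
placed True 17.27 [0.5866 0.3349 0.0463] [-0.1  0.   4.1] 0.0377 40.0
wide (array([0.4748, 0.1793]), np.float64(101.8)) pin (array([0.6509, 0.1547]), np.float64(67.3))
 20.56 [0.4752 0.1207 0.1596] [ 0.  -0.2  0.7] 0.0582 0.0
```

View pics/scene2.png

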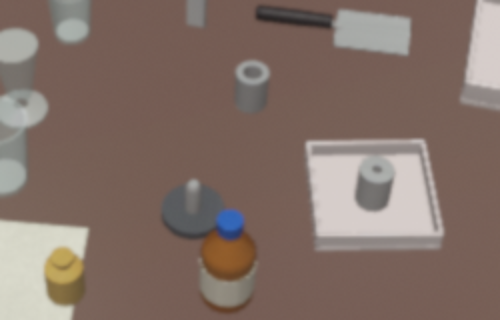

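Narrow sleeve stands upright in the small tray, px (375,185) in the crop. Now the wide one to the pin.

```bash
cat > go6.py <<'E'
from h import *
w=[.4755,.179]
go(w+[.09],.2); go(w+[GZ],.08,guard=15,fine=False); r.hold(.15); st("down"); gripper_to(.03,40); st("grip")
go(w+[.15],.2); o=held(.011); print("offset",o); np.save("o.npy",o)
t=(np.array([.6514,.1545])-o).tolist()
go(t+[.15],.25,fine=False); go(t+[.056+.008+GZ],.15); o=held(.011); print("offset",o)
st("over pin")
hit=go(t+[.012+GZ-.003],.04,guard=8,fine=False); st(f"down {hit}")
E
python3 go6.py
```

```text
down 23.12 [0.476  0.1791 0.0425] [-0.1 -0.3  0.2] 0.0578 0.0
grip 23.58 [0.4756 0.179  0.0422] [-0.3 -0.5  1.7] 0.0378 40.0
offset [-0.00085389  0.00099684]
offset [-0.0008437   0.00104305]
over pin 27.69 [0.6531 0.1537 0.1076] [-0.   0.3 -3.5] 0.0375 40.0
down True 28.91 [0.6521 0.1535 0.0542] [0.  0.3 5. ] 0.0372 40.0
```

Seated: TCP z 0.0542 corresponds to the underside at 12 mm. Now lift off and go over to the balance, high, with a fresh look at the stud.

```bash
cat > go7.py <<'E'
from h import *
r.hold(.3); st("seated")
p=telemetry.current_ee_pos(); go([p[0],p[1],.21],.12,fine=False); st("lifted")
go([.56,-.2,.23],.2,fine=False); go([.50,-.30,.30],.2); st("view")
k=vision.get_calibration("wrist"); im=vision.snapshot("wrist"); cv2.imwrite("pics/w5.png",im[:,:,::-1])
s=(.5566,-.267)
for n,cs in [("pan",[(.078,.055)]),("rimi",[(.113,.076)]),("rimo",[(.113,.08)]),("stud",[(.093,.005)]),("foot",[(.078,.005)])]: print(n,*fit(k,im,s,cs,.006))
print("off",held(.011))
print([(np.round(d["at"],4).tolist(),round(d["score"],2)) for d in models.mark_of("stud_tip","wrist")[:2]])
E
python3 go7.py
```

```text
seated 29.21 [0.6521 0.1535 0.0542] [0.3 0.3 5.9] 0.0379 40.0
lifted 30.68 [0.6515 0.1534 0.2089] [ 0.  -1.2 -3.9] 0.0375 40.0
view 34.49 [ 0.5002 -0.2988  0.2991] [ 0.2 -0.7 -3.7] 0.0377 40.0
pan [ 0.5563 -0.2671] 62.5
rimi [ 0.5564 -0.2672] 94.9
rimo [ 0.5519 -0.2686] 49.3
stud [ 0.5553 -0.2665] 99.1
foot [ 0.5576 -0.2681] 93.0
off [-0.00083725  0.00098901]
[([0.5626, -0.2656, 0.0949], 0.66)]
```

View pics/w5.png

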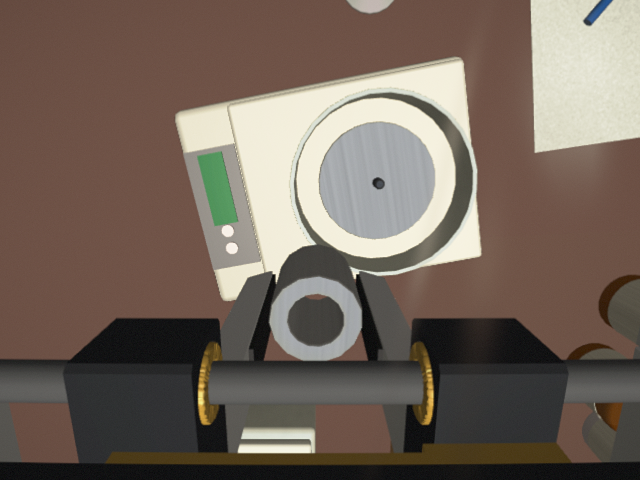

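The picture shows the shield fully in view with the stud at px (378,183) and the sleeve upright in hand. The pan, inner-rim and stud fits agree within about 1 mm. Now lower it into the shield.

```bash
cat > go8.py <<'E'
from h import *
t=[.5571,-.2680]
go(t+[.24],.15); st("above"); go(t+[.145],.06,guard=10); r.hold(.5); st("in")
im=vision.snapshot("wrist"); im2=vision.snapshot("side"); im3=vision.snapshot("scene")
a=cv2.resize(im2[140:260,340:500],(400,300)); b=cv2.resize(im3[130:280,120:320],(400,300)); c=cv2.resize(im,(400,300))
cv2.imwrite("pics/fin.png",np.vstack([np.hstack([a,b]),np.hstack([c,cv2.resize(im3[190:350,250:463],(400,300))])])[:,:,::-1])
k=vision.get_calibration("wrist"); print("rim",fit(k,im,(.5563,-.267),[(.113,.076)],.006)); print("off",held(.011), np.abs(telemetry.current_dq()).max())
E
python3 go8.py
```

```text
above 36.38 [ 0.5571 -0.2687  0.2412] [-0.5 -0.2 -2.9] 0.0377 40.0
in 38.88 [ 0.5571 -0.268   0.145 ] [ 0.2 -0.4 -2.4] 0.0376 40.0
rim (array([ 0.5569, -0.2669]), np.float64(85.0))
off [-0.00080474  0.00072528] 0.0016964404507267454
```

View pics/fin.png

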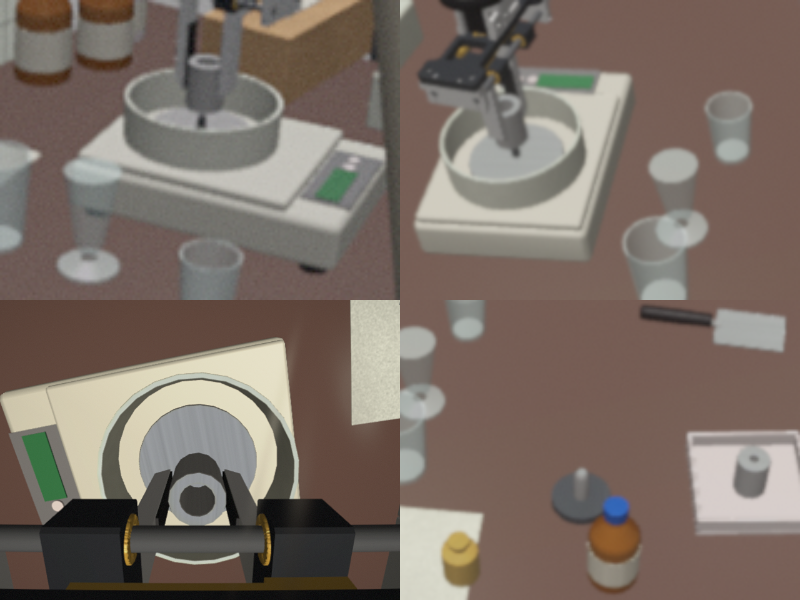

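The sleeve hangs upright inside the shield, over the stud (side crop px (203,120)) and clear of it. The glassware and the narrow sleeve in the tray are unmoved, so I'm handing in.

```bash
python3 -c "
from h import *
st(); print(r.sign_off())"
```

```text
39.08 [ 0.5571 -0.268   0.145 ] [ 0.2  0.1 -4.2] 0.0376 40.0
the job is handed in; nothing more can be done
None
```

I handed the job in at 39 s: the narrow sleeve stands upright in the small white tray, and the wide one went down the gauge pin to its base and is now held still, about 1 cm above the stud inside the shield.

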